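Switch on the touch mixer and hold a vial on its cup

ROBOT

A 6-joint arm with a two-finger parallel gripper is mounted at the origin on a cart in front of the work surface, level with it; the furniture and walls round the work are solid. World frame = base frame: x ahead of the robot, y to its left, z up, the work surface at z = 0. Lengths are in mm, angles in rad, forces in N, time in s.
With the tool pointing down it reaches from about 400 to 925 mm from the base axis. Payload 12.5 kg.
Tool frame: the origin (TCP) lies on the mounting face of the last link; the fingertips stand 190 mm ahead of it and the grasp point (between the pads) lies 171 mm ahead of it (env.grasp_offset is the distance from the TCP to the grasp point, in mm); z points along the fingers, y is the direction in which the jaws open and shut (so a half turn about z gives the same grasp; the last joint's range is limited). The gripper opens to 95 mm and grips with 3 to 60 N. Pads are 20 mm wide; open, the fingers measure 119 mm over their backs; the gripper's body (75 mm by 180 mm) begins 59 mm behind the grasp point.
Start: joints at [-1.39, 0.491, 1.559, -0, 1.092, -0.106], TCP at [176.822, -599.465, 404.761] pointing down, gripper open.
Joint ranges: [-3.1, 3.1], [-0.84, 2.19], [0.05, 2.79], [-1.13, 4.28], [0.06, 2.93], [-2.69, 2.69]. Speed limits (rad/s): [2.22, 2.22, 2.79, 3.14, 3.14, 3.14].

INTERFACE

Orientations are given as [roll, pitch, yaw] about the fixed x, y, z axes, in that order (R = Rz(yaw) Ry(pitch) Rx(roll)).
In Python, from cell import env, viewer gives the robot as it stands.
- The arm moves only by the tool play_rows, never from a script. Its argument "increments" is a list of rows, each an object of numbers: "dx", "dy", "dz": the shift along the tool's x, y, z in mm; "rx", "ry", "rz": the turn, a rotation vector about the tool's x, y, z in units of 6 degrees (1.0 is 6 degrees). A call has 1 to 8 rows; each row is the pose to reach, as a shift and turn from the pose measured when the call began, along the tool's axes at that moment; what a row does not reach only later rows make up. A row lasts 1/12 s, in which the tool goes at most 41.7 mm and 7.16 degrees, less where a joint would pass 70% of its speed; a pose out of reach is approached as far as the arm can. A call with a gripper value outside its range is refused whole. "fingers" is the opening, from 0 (shut) to 1 (fully open), set as the call begins (left out, the last holds). The fingers move at their own pace and stop on an object; the grip force is fixed at half the most. Time passes only in rows, so rows that repeat a pose let the fingers close. It gives the time, the measured TCP pose, the force and the opening at its end, in the units of the state.
- env.state(): the state, without advancing time (a new reading comes with each control period).
- viewer.read_camera(name): name is "scene" or "top" or "wrist"; returns a dict with "image" (420x560x3 uint8, red, green, blue), "fx", "fy", "cx", "cy" (pixels), "rvec" (rotation vector, rad) and "tvec" (3), from world to camera coordinates, as OpenCV has them. Camera axes: x right, y down, z forward; pixel columns grow to the right and rows downward; lengths in mm; the calibration is good to about 2 mm. A picture is of the moment at which its call begins. There is no depth.
- env.job_done(): hands the job in, once; it reports no verdict.
The state is a dict: "t": time; "joints": joint angles; "qvel": joint speeds; "tau": joint torques, N m; "eef_pos": TCP position; "tcp_rot": TCP orientation; "ft_force": force on the tool from outside, world axes, zero at the start; "moment": the same for the moment, N m; "opening": opening from 0.0 (shut) to 1.0 (fully open).
Only numpy, scipy, OpenCV 4.12 (cv2) and the standard library are available. Lean on these libraries where they do the work, as an engineer would, in place of code of your own. Each camera call takes 0.05 s, during which the arm holds its last target.

TASK

Set the mixer to touch mode by pressing its round key and then its square key, fully down and letting each spring back; leave the narrow bar key unpressed. Then pick up the tallest vial from the bench, stand it upright in the mixer's spring-loaded rubber cup and press the cup down with it about half-way (7 of its 14 mm). Finish while still gripping the vial and holding the cup pressed half-way, with only the vial touching the mixer, and leave the short vial and the dark bottle standing where they are.

Things in the scene. Friction and masses are not known exactly. Their poses are not given: they have to be found in the camera images.
- mixer: white bench-top touch mixer with a box body, fixed to the bench: 170 mm deep (x), 146 mm wide (y), flat deck 50 mm high. Origin under its centre, on the bench; its x axis points from the key row (56 mm in front of the origin) to the back, z up. A low round head (96 mm across, top at 65 mm) behind the keys carries the rubber cup, 36 mm behind the origin.
- cup_floor (a point): centre of the inner floor of the round black rubber cup; 89 mm above the bench at rest, moves down with the cup. The cup is open at the top, rim 9 mm above this floor; the inside is about 25 mm across at the floor, widening to 34 mm at the rim; 42 mm across outside at the rim. z up.
- cup (a joint): travel of the cup in m: 0 at rest (up), 0.014 at its bottom stop. It goes straight down against a spring: 2 N starts it, 6 N at 0.007 (half-way), 10 N at the stop; it springs back up when let go.
- round_key_top (a point): Round grey key, 22 mm across. Spring key on the front deck of the mixer; this point is the centre of its top face, 66 mm above the bench at rest (the cap stands 11 mm proud of a black 36 x 34 mm bezel). The three keys stand in a row across the deck, 43 mm from centre to centre, in any order.
- square_key_top (a point): Square grey key, 21 x 21 mm. Spring key on the front deck of the mixer; this point is the centre of its top face, 66 mm above the bench at rest (the cap stands 11 mm proud of a black 36 x 34 mm bezel). The three keys stand in a row across the deck, 43 mm from centre to centre, in any order.
- bar_key_top (a point): Narrow oblong grey key, 30 mm (front to back) x 9 mm; not to be pressed. Spring key on the front deck of the mixer; this point is the centre of its top face, 66 mm above the bench at rest (the cap stands 11 mm proud of a black 36 x 34 mm bezel). The three keys stand in a row across the deck, 43 mm from centre to centre, in any order.
- round_key (a joint): travel of the round key in m: 0 at rest, 0.006 fully down. It goes straight down; 1.5 N starts it and 5 N bottoms it, and it springs back. It counts as pressed beyond 0.004.
- square_key (a joint): travel of the square key in m: 0 at rest, 0.006 fully down. It goes straight down; 1.5 N starts it and 5 N bottoms it, and it springs back. It counts as pressed beyond 0.004.
- bar_key (a joint): travel of the bar key in m: 0 at rest, 0.006 fully down. It goes straight down; 1.5 N starts it and 5 N bottoms it, and it springs back. It counts as pressed beyond 0.004. Leave it alone.
- vial_center (a point): centre (half-way up) of the tallest vial, the one to be mixed: clear glass vial with a grey-blue crimped cap, 20 mm across, 57 mm tall, about 20 g, standing on the bench; z along its axis. Grip it by the upper part, fingertips at least 15 mm above its foot, so that the fingers stay clear of the cup's rim.
- tall_vial: the same tallest vial; origin at the centre of its foot, 28.5 mm below its centre. It stands in a row across (along y) with the short vial and the dark bottle, in any order, at least 75 mm between centres. The front wall of a fixed steel tray, 35 mm high, runs 28 mm or more behind (+x) its axis, so fingers fit best left and right of it.
- short_vial_center (a point): centre of the short clear vial, 17 mm across, 39 mm tall, standing in the same row; bystander.
- dark_bottle_center (a point): centre of the small dark bottle with a white screw cap, 20 mm across, 46 mm tall, standing in the same row; bystander.

How it is judged (in metres and radians):
On the way, in this order (a step that is already met when the one before it is completed fails the run):
1. the round key is pressed down, the square and bar keys are not (value of joint round_key above 0.004 m and value of joint each of square_key, bar_key below 0.0015 m), for 0.05 s.
2. the round key is up again and the square key is pressed down, the bar key is not (value of joint square_key above 0.004 m and value of joint each of round_key, bar_key below 0.0015 m), for 0.05 s.
3. all keys are up again and the tallest vial is lifted off the bench in the fingers (value of joint each of round_key, square_key, bar_key below 0.0015 m and height (world z) of vial_center above 0.05 m and contact force between the fingers and tall_vial above 1 N), for 0.1 s.
At the end, for the whole second after the job is handed in: The tallest vial stands upright (0.2 rad) on the cup floor within 12 mm of its axis, gripped (over 1 N), pressing on the mixer (over 1.5 N) and at rest; the cup is 3.5 to 10.5 mm down; arm and fingers do not touch the mixer; all three keys are up (1.5 mm) (value of joint cup between 0.0035 and 0.0105 m and contact force between tall_vial and mixer above 1.5 N and contact force between the fingers and tall_vial above 1 N and contact force between each of the arm, the fingers and mixer below 0.5 N and horizontal distance between vial_center and cup_floor below 0.012 m and z of vial_center in the frame of cup_floor between 0.024 and 0.034 m and angle between vial_center's own z axis and vertical below 0.2 rad and value of joint each of round_key, square_key, bar_key below 0.0015 m and linear speed of tall_vial below 0.02 m/s); the arm keeps its last pose, push and grip.
It fails at once if the bar key is pressed (value of joint bar_key above 0.003 m).
It fails at once if the short vial is knocked over or pushed away (distance of short_vial_center from where it was at the start of the episode above 0.03 m or angle between short_vial_center's own z axis and vertical above 0.5 rad).
It fails at once if the dark bottle is knocked over or pushed away (distance of dark_bottle_center from where it was at the start of the episode above 0.03 m or angle between dark_bottle_center's own z axis and vertical above 0.5 rad).
It also fails if it takes over 53 s, if anything falls off the work surface, if the arm or the gripper's body presses on something with over 40 N, if the wrist force passes 120 N, or if a joint passes its speed limit or range.

## Working session

There is one attempt and no reset: what is moved stays moved. The work goes in short steps, Python scripts to look and compute and a tool call to move; the robot and the scene stay as the last step left them, time stands still between calls to the robot, and variables do not carry over. Pictures are saved under pics/ and viewed, and the job is handed in when it is done.

Besides the shell and the picture viewer there is one more tool, called after ">>>" by a JSON object that holds its "op" and its "data". play_rows: Moves the arm, as the interface text tells. Its arguments: {"type":"object","properties":{"increments":{"type":"array","items":{"type":"object","properties":{"dx":{"type":"number"},"dy":{"type":"number"},"dz":{"type":"number"},"rx":{"type":"number"},"ry":{"type":"number"},"rz":{"type":"number"}}}},"fingers":{"type":"number"}},"required":["increments"]}

```bash
mkdir -p pics; ls; python3 - <<'E'
from cell import env, viewer
import cv2
print(env.state()); print(env.grasp_offset)
for n in ("scene","top","wrist"):
    d=viewer.read_camera(n)
    print(n,d["fx"],d["fy"],d["cx"],d["cy"],d["rvec"],d["tvec"])
    cv2.imwrite(f"pics/{n}0.png",d["image"][:,:,::-1])
E
```

```text
pics
{'t': 0.0, 'joints': array([-1.38961431e+00,  4.91583759e-01,  1.55946122e+00,  4.49387209e-05,
        1.09170973e+00, -1.05597005e-01]), 'qvel': array([-2.07270237e-05, -6.79860288e-04, -1.37092017e-03, -6.64848692e-04,
       -3.01056350e-04, -1.02299301e-03]), 'tau': array([-1.22666021e-03, -6.12640858e+01, -2.58173364e+01,  6.92242803e-02,
        4.83210117e-02, -1.20061268e-04]), 'eef_pos': array([ 176.81108409, -599.43534339,  404.14253908]), 'tcp_rot': array([-3.14044127e+00, -1.62114696e-04,  2.86758186e-01]), 'ft_force': array([ 0.05913951,  0.05888212, -0.76462185]), 'moment': array([-0.04361033,  0.03261475, -0.00779117]), 'opening': 0.9977371627344992}
171.3
scene 404.9734597145176 404.9734597145176 277.68068455010274 213.84562636391684 [ 0.9685864  -2.49953309  1.05615921] [332.98701158 277.36907657 861.30623059]
top 416.1823164195014 416.1823164195014 288.20472071760264 206.74807576962104 [ 2.00268884 -2.21123075  0.23867461] [ 39.04610858 477.18753643 881.63515422]
wrist 312.48665583264864 312.48665583264864 272.0616398212936 209.11991057116018 [-2.33818603  1.74766844  0.23619146] [-623.80451877  -30.1808178   391.25978612]
```

View pics/scene0.png

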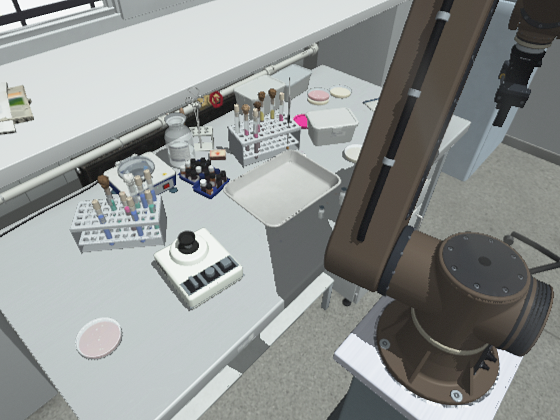

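View pics/top0.png

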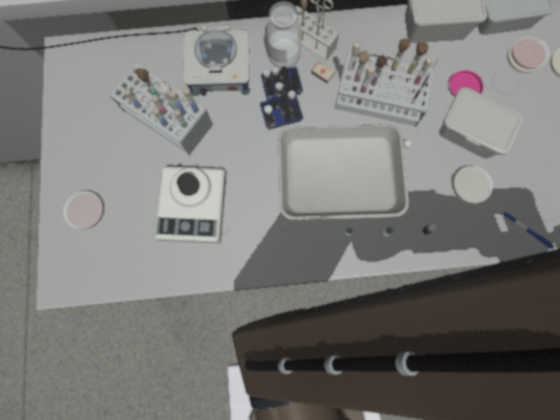

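View pics/wrist0.png

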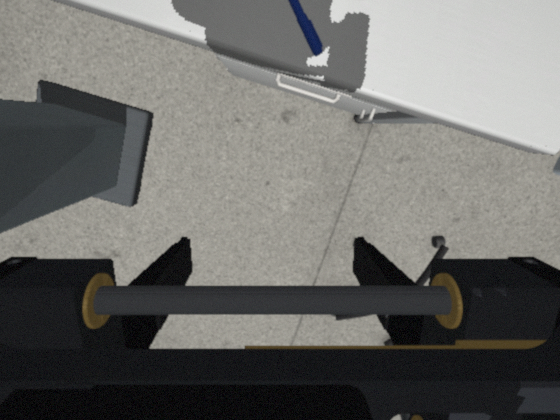

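The top view shows the mixer at about (191,204), with its keys near row 227. The three vessels stand at about (349,231), (388,231) and (430,229), in front of the tray. I'll enlarge these areas.

```bash
cat > h.py <<'E'
import numpy as np, cv2
from cell import env, viewer
def cam(n):
    d=viewer.read_camera(n); R=cv2.Rodrigues(np.array(d["rvec"],float))[0]
    K=np.array([[d["fx"],0,d["cx"]],[0,d["fy"],d["cy"]],[0,0,1]])
    return d["image"],K,R,np.array(d["tvec"],float)
def ray(c,p):
    _,K,R,t=c; o=-R.T@t; v=R.T@np.linalg.inv(K)@np.array([p[0],p[1],1.]); return o,v/np.linalg.norm(v)
def onz(c,p,z):
    o,v=ray(c,p); return o+v*(z-o[2])/v[2]
def proj(c,X):
    _,K,R,t=c; q=K@(R@np.array(X,float)+t); return q[:2]/q[2]
def tri(c1,p1,c2,p2):
    o1,v1=ray(c1,p1);o2,v2=ray(c2,p2)
    s=np.linalg.lstsq(np.c_[v1,-v2],o2-o1,rcond=None)[0]
    a=o1+s[0]*v1;b=o2+s[1]*v2; return (a+b)/2,np.linalg.norm(a-b)
def crop(im,x0,y0,w,h,f,name):
    cv2.imwrite(name,cv2.resize(im[y0:y0+h,x0:x0+w,::-1],None,fx=f,fy=f,interpolation=cv2.INTER_CUBIC))
E
python3 - <<'E'
from h import *
t=cam("top");s=cam("scene")
crop(t[0],145,155,95,95,6,"pics/t_mix.png")
crop(t[0],330,210,120,40,6,"pics/t_vials.png")
crop(s[0],145,220,105,90,6,"pics/s_mix.png")
crop(s[0],300,180,60,130,5,"pics/s_v.png")
for p in [(349,231),(388,231),(430,229)]: print(onz(t,p,45))
print(onz(t,(191,204),50))
E
```

```text
[ 411.69792675 -137.9742579    45.        ]
[ 403.09475202 -224.52949131   45.        ]
[ 398.2970516  -318.45674062   45.        ]
[507.25822285 209.17483576  50.        ]
```

View pics/t_mix.png

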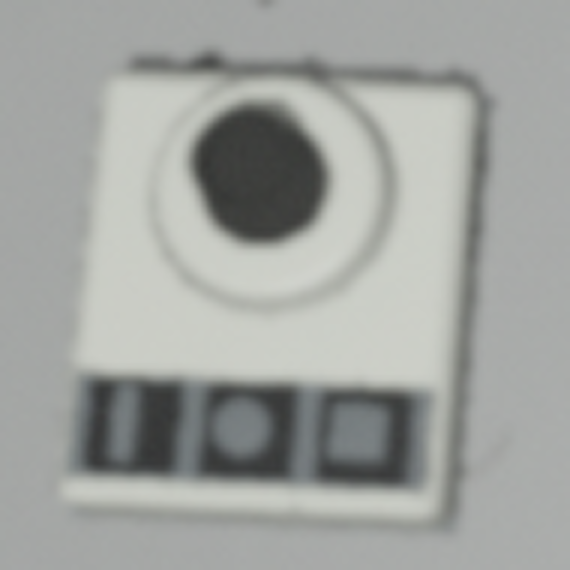

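View pics/t_vials.png

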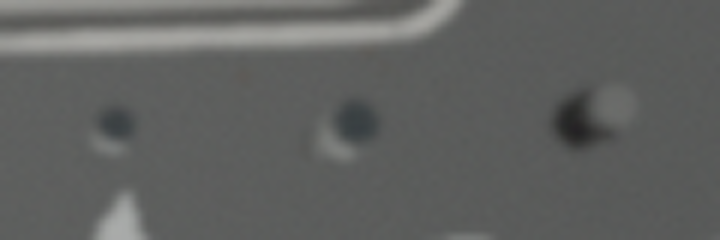

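View pics/s_mix.png

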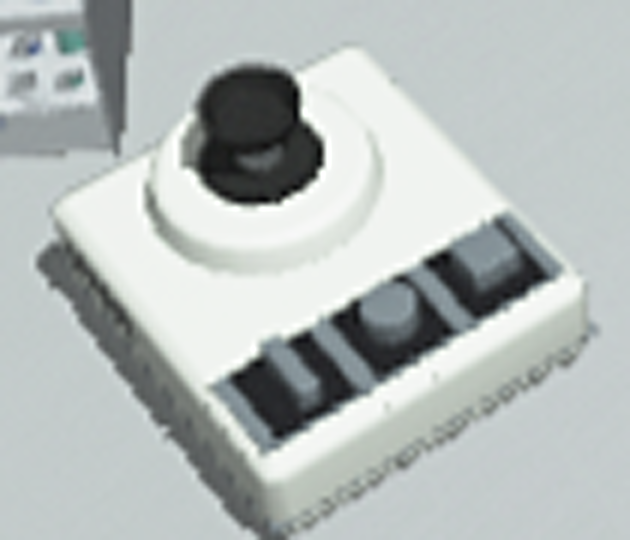

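View pics/s_v.png

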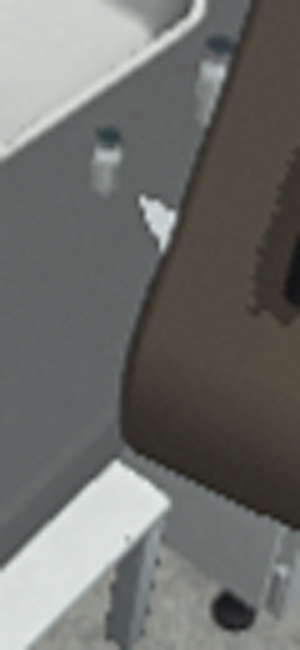

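In the top crop, left to right, the keys are bar (125,422), round (241,427) and square (360,433). The vials are short (117,123), tall (356,121) and dark bottle (cap 610,105). The cup rim is at about (262,172). Next I'll measure these from both views.

```bash
python3 - <<'E'
from h import *
t=cam("top");s=cam("scene")
def up(u,v,x0,y0,f): return ((u+.5)/f-.5+x0,(v+.5)/f-.5+y0)
T=lambda u,v:up(u,v,145,155,6); S=lambda u,v:up(u,v,145,220,6)
# scene top faces: square (490,245), round (390,298), bar(293,362)
for n,a,b in [("bar",(125,421),(291,362)),("round",(241,427),(388,297)),("square",(360,433),(491,248))]:
    X,g=tri(t,T(*a),s,S(*b)); print(n,X.round(1),g.round(1),"onz66",onz(t,T(*a),66)[:2].round(1),onz(s,S(*b),66)[:2].round(1))
for n,a,b,z in [("cuprim",(262,172),(249,97),98)]:
    X,g=tri(t,T(*a),s,S(*b)); print(n,X.round(1),g.round(1),onz(t,T(*a),z)[:2].round(1),onz(s,S(*b),z)[:2].round(1))
V=lambda u,v:up(u,v,330,210,6); W=lambda u,v:up(u,v,300,180,5)
X,g=tri(t,V(356,120),s,W(219,45)); print("tall",X.round(1),g.round(1),onz(t,V(356,120),57)[:2],onz(s,W(219,45),57)[:2])
X,g=tri(t,V(117,122),s,W(108,135)); print("short",X.round(1),g.round(1),onz(t,V(117,122),39)[:2])
print("dark",onz(t,V(610,105),46)[:2])
# deck corners top view
c=[onz(t,T(*p),50)[:2] for p in [(108,75),(480,85),(445,520),(62,490)]]
print(np.round(c,1))
E
```

```text
bar [462.1 263.8  65.4] 0.4 onz66 [462.1 263.7] [461.5 263.9]
round [455.6 221.3  68.8] 1.1 onz66 [455.7 221.6] [458.1 220.3]
square [448.5 178.1  65.1] 2.0 onz66 [449.2 178.5] [447.  178.2]
cuprim [545.4 205.   97.5] 8.1 [541.8 202.3] [549.2 206.8]
tall [ 404.3 -224.8   54.6] 0.9 [ 404.37887819 -223.96805031] [ 402.56302494 -222.54935416]
short [ 415.  -139.9   37.3] 0.6 [ 414.99940182 -139.43697591]
dark [ 402.16907198 -321.61853229]
[[600.9 270.1]
 [582.7 128.3]
 [416.7 152.1]
 [441.8 292.4]]
```

Left to right, the row is short, tall, dark, and the keys are bar, round, square. The mixer yaw is about -8.6°. I'll write a planning helper and get the wrist camera offset.

```bash
cat >> h.py <<'E'
from scipy.spatial.transform import Rotation as Ro
def plan(pos,yaw):
    s=env.state(); R=Ro.from_euler('xyz',s["tcp_rot"]); d=R.as_matrix().T@(np.array(pos,float)-s["eef_pos"])
    Rt=Ro.from_euler('xyz',[np.pi,0,yaw]); rv=(R.inv()*Rt).as_rotvec()/np.radians(6)
    print("t",round(s["t"],2),"pos",s["eef_pos"].round(1),"rot",s["tcp_rot"].round(4),"F",s["ft_force"].round(2),"op",round(s["opening"],3),"\n -> d",d.round(1),"r",rv.round(2),"rows",(np.linalg.norm(d)/41.7).round(1))
E
python3 - <<'E'
from h import *
w=cam("wrist");s=env.state()
R=Ro.from_euler('xyz',s["tcp_rot"]).as_matrix()
print("cam in tool",(R.T@(-w[2].T@w[3]-s["eef_pos"])).round(1)); print((R.T@w[2].T).round(3))
plan([480,-300,400],-0.0)
E
```

```text
cam in tool [74.2 -0.7 19.7]
[[ 0.    -0.965 -0.264]
 [ 1.     0.    -0.   ]
 [ 0.    -0.264  0.965]]
t 0.4 pos [ 176.8 -599.5  404.7] rot [-3.1415 -0.      0.2868] F [-0.33 -0.34  0.19] op 1.002 
 -> d [ 375.5 -201.5    4.7] r [-0.   -0.    2.74] rows 10.2
```

>>> {"op": "play_rows", "data": {"increments": [{"dx": 40, "dy": -21, "dz": 0, "rz": 0.7}, {"dx": 80, "dy": -42, "dz": 0, "rz": 1.4}, {"dx": 120, "dy": -64, "dz": 2, "rz": 2}, {"dx": 150, "dy": -90, "dz": 3, "rz": 2.74}, {"dx": 190, "dy": -110, "dz": 4, "rz": 2.74}, {"dx": 225, "dy": -130, "dz": 5, "rz": 2.74}, {"dx": 260, "dy": -160, "dz": 5, "rz": 2.74}, {"dx": 280, "dy": -195, "dz": 5, "rz": 2.74}]}}

```text
invalid input
```

```bash
python3 - <<'E'
from h import *
plan([420,-224,380],0)
E
```

```text
t 0.4 pos [ 176.8 -599.5  404.7] rot [-3.1415 -0.      0.2868] F [-0.33 -0.34  0.19] op 1.002 
 -> d [ 339.4 -291.3   24.7] r [-0.   -0.    2.74] rows 10.7
```

>>> {"op": "play_rows", "data": {"increments": [{"dx": 40, "dy": -20, "dz": 0, "rx": 0, "ry": 0, "rz": 0.7}, {"dx": 80, "dy": -40, "dz": 0, "rx": 0, "ry": 0, "rz": 1.4}], "fingers": 1}}

```text
t: 0.57
eef_pos: [237.3, -542.7, 404.1]
tcp_rot: [-3.141, 0.0, 0.134]
ft_force: [1.2, -0.0, 0.7]
opening: 0.994
```

```bash
python3 - <<'E'
from h import *
plan([420,-224,380],0)
E
```

```text
t 0.57 pos [ 237.3 -542.7  404.1] rot [-3.1412e+00  1.0000e-04  1.3380e-01] F [ 1.16 -0.01  0.7 ] op 0.994 
 -> d [ 223.6 -291.5   24.2] r [-0.    0.    1.28] rows 8.8
```

>>> {"op": "play_rows", "data": {"increments": [{"dx": 35, "dy": -25, "dz": 3, "rx": 0, "ry": 0, "rz": 0.6}, {"dx": 70, "dy": -50, "dz": 6, "rx": 0, "ry": 0, "rz": 1.28}, {"dx": 105, "dy": -75, "dz": 9, "rx": 0, "ry": 0, "rz": 1.28}, {"dx": 140, "dy": -100, "dz": 12, "rx": 0, "ry": 0, "rz": 1.28}, {"dx": 170, "dy": -130, "dz": 15, "rx": 0, "ry": 0, "rz": 1.28}, {"dx": 195, "dy": -165, "dz": 18, "rx": 0, "ry": 0, "rz": 1.28}, {"dx": 210, "dy": -200, "dz": 20, "rx": 0, "ry": 0, "rz": 1.28}, {"dx": 222, "dy": -240, "dz": 24, "rx": 0, "ry": 0, "rz": 1.28}]}}

```text
t: 1.23
eef_pos: [425.6, -277.5, 380.6]
tcp_rot: [3.141, -0.001, 0.0]
ft_force: [1.3, 0.3, -0.3]
opening: 1.001
```

```bash
python3 - <<'E'
from h import *
plan([420,-224,380],0)
E
```

```text
t 1.23 pos [ 425.6 -277.5  380.6] rot [ 3.1414e+00 -6.0000e-04  1.0000e-04] F [ 1.34  0.34 -0.26] op 1.001 
 -> d [ -5.6 -53.5   0.6] r [ 0.   -0.01  0.  ] rows 1.3
```

>>> {"op": "play_rows", "data": {"increments": [{"dx": -3, "dy": -30, "dz": 0, "rx": 0, "ry": 0, "rz": 0}, {"dx": -6, "dy": -54, "dz": 0, "rx": 0, "ry": 0, "rz": 0}, {"dx": -6, "dy": -54, "dz": 0, "rx": 0, "ry": 0, "rz": 0}, {"dx": -6, "dy": -54, "dz": 0, "rx": 0, "ry": 0, "rz": 0}]}}

```text
t: 1.57
eef_pos: [419.7, -222.7, 380.9]
tcp_rot: [3.141, -0.001, 0.002]
ft_force: [0.8, -0.3, 1.1]
opening: 0.999
```

```bash
python3 - <<'E'
from h import *
w=cam("wrist"); cv2.imwrite("pics/w1.png",w[0][:,:,::-1])
for X in ([404,-224,57],[404,-224,0],[415,-139,39],[402,-321,46]): print(proj(w,X).round(1))
plan([420,-224,380],0)
E
```

```text
[273.8 215.6]
[273.6 202. ]
[193.7 200.7]
[366.  214.6]
t 1.62 pos [ 419.8 -223.6  380.9] rot [ 3.1407e+00 -1.4000e-03  1.0000e-03] F [ 0.25 -0.27  0.57] op 1.002 
 -> d [0.2 0.4 0.9] r [ 0.01 -0.01  0.01] rows 0.0
```

View pics/w1.png

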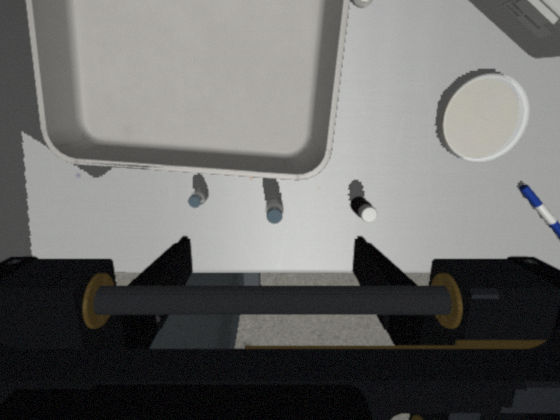

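The wrist view shows the short cap at (195,200), the tall cap at (274,215) and the dark bottle's white cap at (369,214). These match the projections. I'll take mask centroids, then go to the mixer.

```bash
python3 - <<'E'
from h import *
w=cam("wrist");t=cam("top");s=cam("scene")
im=w[0].astype(int)
def cent(im,x0,y0,x1,y1,f):
    sub=im[y0:y1,x0:x1].astype(int); m=f(sub).astype(np.uint8)
    n,l,st,c=cv2.connectedComponentsWithStats(m); k=1+np.argmax(st[1:,4]); return c[k]+[x0,y0],st[k]
bl=lambda q:(q[...,2]-q[...,0]>12)
for n,b,z in (("tall",(260,195,290,230),57),("short",(183,185,208,212),39)):
    p,st=cent(im,*b,bl); print(n,p.round(1),st,onz(w,p,z).round(1))
    if n=="tall":
        pt,st2=cent(t[0],380,222,398,240,lambda q:(q[...,2]-q[...,0]>8)); print(pt,st2,tri(w,p,t,pt))
        ps,st3=cent(s[0],335,180,352,195,lambda q:(q[...,2]-q[...,0]>8)); print(ps,st3,tri(w,p,s,ps))
crop(w[0],230,170,90,60,8,"pics/w1c.png")
plan([450,221,400],-0.15)
E
```

```text
tall [273.1 215.7] [  6  14  15  15 167] [ 404.  -224.3   57. ]Traceback (most recent call last):
  File "<stdin>", line 11, in <module>
  File "<stdin>", line 6, in cent
    return _wrapfunc(a, 'argmax', axis=axis, out=out, **kwds)
    return bound(*args, **kwds)
ValueError: attempt to get argmax of an empty sequence
```

>>> {"op": "play_rows", "data": {"increments": [{"dx": 2, "dy": -40, "dz": 0, "rx": 0, "ry": 0, "rz": 0.3}, {"dx": 4, "dy": -80, "dz": 0, "rx": 0, "ry": 0, "rz": 0.6}, {"dx": 7, "dy": -120, "dz": 0, "rx": 0, "ry": 0, "rz": 0.9}, {"dx": 10, "dy": -160, "dz": 0, "rx": 0, "ry": 0, "rz": 1.2}, {"dx": 13, "dy": -200, "dz": 0, "rx": 0, "ry": 0, "rz": 1.4}, {"dx": 16, "dy": -240, "dz": 0, "rx": 0, "ry": 0, "rz": 1.4}, {"dx": 18, "dy": -280, "dz": 0, "rx": 0, "ry": 0, "rz": 1.4}, {"dx": 20, "dy": -320, "dz": 0, "rx": 0, "ry": 0, "rz": 1.4}], "fingers": 0}}

```text
t: 2.43
eef_pos: [440.3, 96.8, 380.4]
tcp_rot: [3.141, -0.001, -0.149]
ft_force: [1.9, -0.4, -0.4]
opening: 0.495
```

```bash
python3 - <<'E'
from h import *
plan([440,219,400],-0.15)
E
```

```text
t 2.43 pos [440.3  96.8 380.4] rot [ 3.1414e+00 -1.2000e-03 -1.4910e-01] F [ 1.93 -0.37 -0.41] op 0.495 
 -> d [ -18.4 -120.8  -19.6] r [ 0.   -0.01  0.01] rows 3.0
```

>>> {"op": "play_rows", "data": {"increments": [{"dx": -6, "dy": -40, "dz": -7, "rx": 0, "ry": 0, "rz": 0}, {"dx": -12, "dy": -80, "dz": -14, "rx": 0, "ry": 0, "rz": 0}, {"dx": -18, "dy": -115, "dz": -20, "rx": 0, "ry": 0, "rz": 0}, {"dx": -18, "dy": -121, "dz": -20, "rx": 0, "ry": 0, "rz": 0}, {"dx": -18, "dy": -121, "dz": -20, "rx": 0, "ry": 0, "rz": 0}, {"dx": -18, "dy": -121, "dz": -20, "rx": 0, "ry": 0, "rz": 0}]}}

```text
t: 2.93
eef_pos: [440.7, 218.5, 399.9]
tcp_rot: [3.141, -0.001, -0.149]
ft_force: [-0.3, -0.8, 0.0]
opening: 0.081
```

```bash
python3 - <<'E'
from h import *
w=cam("wrist"); crop(w[0],140,20,280,260,2.5,"pics/w2.png")
print(proj(w,[456,221,66]),proj(w,[546,206,98]))
plan([440,219,400],-0.15)
np.savez("w2.npz",im=w[0],K=w[1],R=w[2],t=w[3])
E
```

```text
[267.7459258  183.87952249] [268.63309731  84.39385533]
t 2.98 pos [440.7 217.9 399.9] rot [ 3.1407e+00 -5.0000e-04 -1.5010e-01] F [ 0.48 -0.68  0.24] op 0.038 
 -> d [-0.9 -0.9 -0.1] r [ 0.01 -0.   -0.  ] rows 0.0
```

View pics/w2.png

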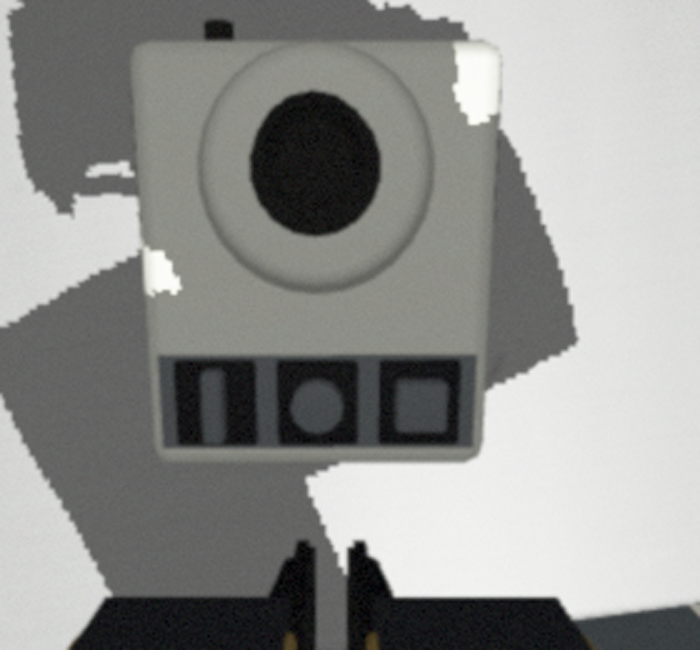

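The wrist view shows the keys at crop row ~405, with bar at 213, round at 317 and square at 421, and the cup blob at about (315,163). The fingers are almost shut. I'll measure the keys and separate the rim from the boot.

```bash
python3 - <<'E'
from h import *
z=np.load("w2.npz"); w=(z["im"],z["K"],z["R"],z["t"])
im=w[0]; g=im.sum(2).astype(int)
def P(u,v): return ((u+.5)/2.5-.5+140,(v+.5)/2.5-.5+20)
for n,(u,v) in {"bar":(213,407),"round":(317,407),"square":(421,406)}.items():
    p=np.array(P(u,v)).round().astype(int)
    sub=g[p[1]-16:p[1]+17,p[0]-16:p[0]+17]; m=(sub>150).astype(np.uint8)
    n_,l,st,c=cv2.connectedComponentsWithStats(m); k=l[16,16]
    q=c[k]+p-16; print(n,q.round(1),st[k],sub[16,10:24:3],onz(w,q,66).round(1))
crop(np.clip(im.astype(float)*4-60,0,255).astype(np.uint8),225,40,80,90,7,"pics/w2cup.png")
E
```

```text
bar [222.7 184.5] [  0   2  33  31 335] [ 88 222 216 184  79] [462.2 266.5  66. ]
round [266.3 182.2] [  6   6  21  21 345] [227 217 223 229 213] [458.  222.2  66. ]
square [308.1 182. ] [  6   6  21  21 423] [218 216 220 216 219] [451.8 180.   66. ]
```

View pics/w2cup.png

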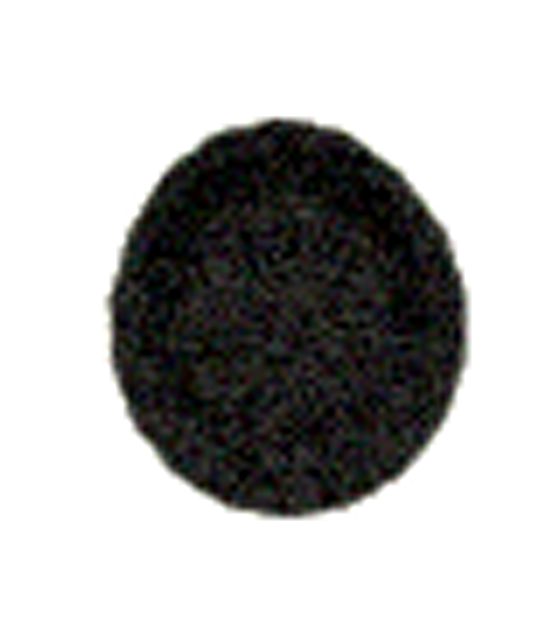

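```bash
python3 - <<'E'
from h import *
z=np.load("w2.npz"); w=(z["im"],z["K"],z["R"],z["t"])
m=(w[0].sum(2)<150).astype(np.uint8)[45:125,225:310]
n,l,st,c=cv2.connectedComponentsWithStats(m); k=1+np.argmax(st[1:,4]); x,y,ww,h,a=st[k]; print(st[k]+[225,45,0,0,0])
ys,xs=np.where(l==k)
# far half contour to world z=98, fit circle
pts=[]
for v in range(y,y+h//2-2):
    r=xs[ys==v]; pts+= [onz(w,(r.min()+225-.5,v+45),98)[:2],onz(w,(r.max()+225+.5,v+45),98)[:2]]
pts=np.array(pts[4:]); A=np.c_[2*pts,np.ones(len(pts))]; s=np.linalg.lstsq(A,(pts**2).sum(1),rcond=None)[0]
print("rim centre",s[:2].round(1),"r",np.sqrt(s[2]+s[:2]@s[:2]).round(1))
plan([457,221.5,66+190+15],-0.15)
E
```

```text
[ 241   57   51   57 2250]
rim centre [546.3 208.7] r 21.0
t 2.98 pos [440.7 217.9 399.9] rot [ 3.1407e+00 -5.0000e-04 -1.5010e-01] F [ 0.48 -0.68  0.24] op 0.038 
 -> d [ 15.5  -6.1 128.9] r [ 0.01 -0.   -0.  ] rows 3.1
```

The rim circle fits with r = 21.0 mm at (546,208.5), and the keys agree to about 2 mm. Now I'll hover over the round key.

>>> {"op": "play_rows", "data": {"increments": [{"dx": 7, "dy": -3, "dz": 40, "rx": 0, "ry": 0, "rz": 0}, {"dx": 15, "dy": -5, "dz": 80, "rx": 0, "ry": 0, "rz": 0}, {"dx": 15.5, "dy": -6, "dz": 115, "rx": 0, "ry": 0, "rz": 0}, {"dx": 15.5, "dy": -6, "dz": 129, "rx": 0, "ry": 0, "rz": 0}, {"dx": 15.5, "dy": -6, "dz": 129, "rx": 0, "ry": 0, "rz": 0}, {"dx": 15.5, "dy": -6, "dz": 129, "rx": 0, "ry": 0, "rz": 0}], "fingers": 0}}

```text
t: 3.48
eef_pos: [457.5, 220.1, 270.7]
tcp_rot: [3.14, 0.001, -0.152]
ft_force: [-0.5, -0.2, 0.2]
opening: 0.004
```

```bash
python3 - <<'E'
from h import *
w=cam("wrist"); cv2.imwrite("pics/w3.png",w[0][:,:,::-1])
plan([457,221.5,66+190],-0.15)
E
```

```text
t 3.53 pos [457.6 220.4 271.6] rot [ 3.1408e+00 -8.0000e-04 -1.5180e-01] F [-0.04  0.58 -0.58] op 0.001 
 -> d [-0.8 -1.  15.6] r [ 0.01 -0.01 -0.02] rows 0.4
```

View pics/w3.png

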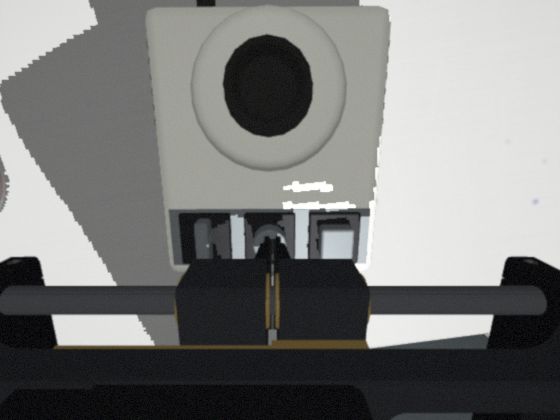

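The closed fingertips, at about (272,240), sit over the round key, whose bezel spans 245–295 px. Now I'll press.

>>> {"op": "play_rows", "data": {"increments": [{"dx": -1, "dy": -1, "dz": 10, "rx": 0, "ry": 0, "rz": 0}, {"dx": -1, "dy": -1, "dz": 15, "rx": 0, "ry": 0, "rz": 0}, {"dx": -1, "dy": -1, "dz": 18, "rx": 0, "ry": 0, "rz": 0}, {"dx": -1, "dy": -1, "dz": 20, "rx": 0, "ry": 0, "rz": 0}, {"dx": -1, "dy": -1, "dz": 21, "rx": 0, "ry": 0, "rz": 0}, {"dx": -1, "dy": -1, "dz": 21, "rx": 0, "ry": 0, "rz": 0}]}}

```text
t: 4.03
eef_pos: [456.9, 221.5, 250.8]
tcp_rot: [3.141, -0.002, -0.152]
ft_force: [1.3, -2.5, 4.0]
opening: 0.008
```

```bash
python3 - <<'E'
from h import *
w=cam("wrist"); crop(w[0],150,180,240,110,3,"pics/w4.png")
plan([457,221.5,250],-0.15)
E
```

```text
t 4.08 pos [456.9 221.5 250.9] rot [ 3.141e+00 -1.500e-03 -1.516e-01] F [ 0.69 -3.23  5.89] op 0.007 
 -> d [ 0.1 -0.   0.9] r [ 0.01 -0.01 -0.02] rows 0.0
```

View pics/w4.png

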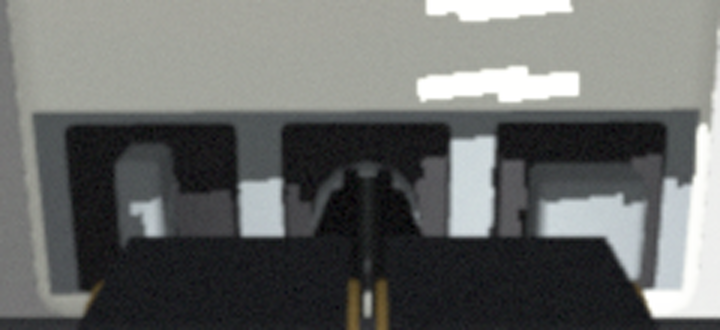

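The fingers are on the round key, with about 5 N at a tip height near 61 mm. I'll press 1.5 mm more to bottom it, then release.

>>> {"op": "play_rows", "data": {"increments": [{"dx": 0, "dy": 0, "dz": 1, "rx": 0, "ry": 0, "rz": 0}, {"dx": 0, "dy": 0, "dz": 1.5, "rx": 0, "ry": 0, "rz": 0}, {"dx": 0, "dy": 0, "dz": 1.5, "rx": 0, "ry": 0, "rz": 0}]}}

```text
t: 4.33
eef_pos: [456.8, 221.5, 250.2]
tcp_rot: [3.141, -0.002, -0.151]
ft_force: [-1.3, -5.3, 14.4]
opening: 0.003
```

```bash
python3 - <<'E'
from h import *
plan([457,221.5,250],-0.15)
E
```

```text
t 4.33 pos [456.8 221.5 250.2] rot [ 3.1412e+00 -2.1000e-03 -1.5140e-01] F [-1.3  -5.35 14.44] op 0.003 
 -> d [0.2 0.  0.2] r [ 0.   -0.02 -0.01] rows 0.0
```

It is bottomed at 14 N. I'll lift and move to the square key.

>>> {"op": "play_rows", "data": {"increments": [{"dx": 0, "dy": 0, "dz": -12, "rx": 0, "ry": 0, "rz": 0}, {"dx": 0, "dy": 0, "dz": -22, "rx": 0, "ry": 0, "rz": 0}, {"dx": 0, "dy": 20, "dz": -22, "rx": 0, "ry": 0, "rz": 0}, {"dx": 0, "dy": 43, "dz": -22, "rx": 0, "ry": 0, "rz": 0}, {"dx": 0, "dy": 43, "dz": -22, "rx": 0, "ry": 0, "rz": 0}, {"dx": 0, "dy": 43, "dz": -22, "rx": 0, "ry": 0, "rz": 0}]}}

```text
t: 4.83
eef_pos: [450.3, 178.7, 272.5]
tcp_rot: [3.141, -0.002, -0.153]
ft_force: [0.1, 0.8, 0.2]
opening: 0.003
```

```bash
python3 - <<'E'
from h import *
w=cam("wrist"); crop(w[0],150,140,240,150,3,"pics/w5.png")
plan([450.5,179.2,250],-0.15)
E
```

```text
t 4.88 pos [450.4 179.2 272.5] rot [ 3.1415e+00 -2.3000e-03 -1.5230e-01] F [-0.01 -0.82 -0.63] op 0.004 
 -> d [-0.  -0.1 22.5] r [ 0.   -0.02 -0.02] rows 0.5
```

View pics/w5.png

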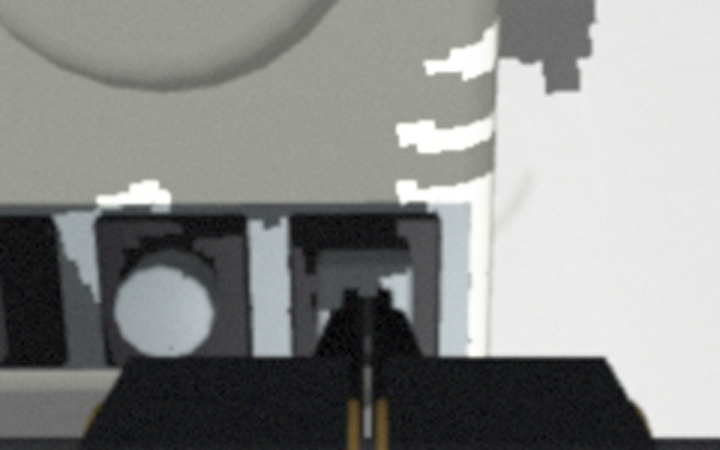

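The round key is up again and the fingertips are centred over the square key. Pressing it now.

>>> {"op": "play_rows", "data": {"increments": [{"dx": 0, "dy": 0, "dz": 12, "rx": 0, "ry": 0, "rz": 0}, {"dx": 0, "dy": 0, "dz": 18, "rx": 0, "ry": 0, "rz": 0}, {"dx": 0, "dy": 0, "dz": 21, "rx": 0, "ry": 0, "rz": 0}, {"dx": 0, "dy": 0, "dz": 23, "rx": 0, "ry": 0, "rz": 0}, {"dx": 0, "dy": 0, "dz": 23.5, "rx": 0, "ry": 0, "rz": 0}, {"dx": 0, "dy": 0, "dz": 23.5, "rx": 0, "ry": 0, "rz": 0}, {"dx": 0, "dy": 0, "dz": 23.5, "rx": 0, "ry": 0, "rz": 0}]}}

```text
t: 5.47
eef_pos: [450.6, 179.7, 250.1]
tcp_rot: [-3.141, -0.004, -0.152]
ft_force: [-2.7, 2.2, 18.4]
opening: 0.005
```

```bash
python3 - <<'E'
from h import *
w=cam("wrist"); crop(w[0],150,140,240,150,3,"pics/w6.png")
plan([450.5,179.2,250],-0.15)
E
```

```text
t 5.52 pos [450.6 179.8 250.2] rot [-3.1408 -0.0036 -0.152 ] F [-3.39  1.75 17.65] op 0.002 
 -> d [0.  0.6 0.2] r [-0.01 -0.03 -0.02] rows 0.0
```

View pics/w6.png

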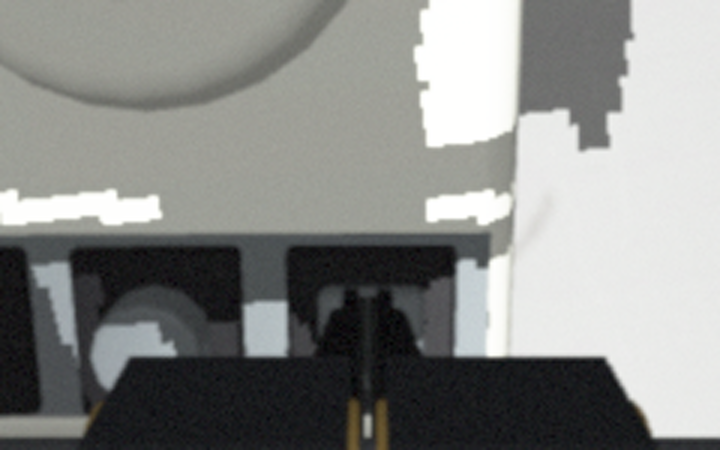

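It is bottomed at 18 N. I'll lift off and travel back to the vial row.

>>> {"op": "play_rows", "data": {"increments": [{"dx": 0, "dy": 0, "dz": -30, "rx": 0, "ry": 0, "rz": 0}, {"dx": 0, "dy": 0, "dz": -70, "rx": 0, "ry": 0, "rz": 0}, {"dx": 0, "dy": 20, "dz": -105, "rx": 0, "ry": 0, "rz": 0}, {"dx": 0, "dy": 60, "dz": -110, "rx": 0, "ry": 0, "rz": 0}, {"dx": 0, "dy": 100, "dz": -110, "rx": 0, "ry": 0, "rz": 0}, {"dx": 2, "dy": 140, "dz": -110, "rx": 0, "ry": 0, "rz": -0.4}, {"dx": 6, "dy": 180, "dz": -110, "rx": 0, "ry": 0, "rz": -0.9}, {"dx": 12, "dy": 220, "dz": -110, "rx": 0, "ry": 0, "rz": -1.4}]}}

```text
t: 6.18
eef_pos: [428.0, -40.8, 360.3]
tcp_rot: [-3.141, -0.003, -0.002]
ft_force: [1.1, 0.5, -0.2]
opening: 0.005
```

```bash
python3 - <<'E'
from h import *
plan([404,-224,300],0)
t=cam("top"); crop(t[0],145,155,95,95,6,"pics/t7.png")
E
```

```text
t 6.18 pos [428.  -40.8 360.3] rot [-3.1413e+00 -3.5000e-03 -1.9000e-03] F [ 1.14  0.45 -0.21] op 0.005 
 -> d [-23.8 183.3  60.2] r [-0.   -0.03 -0.02] rows 4.7
```

View pics/t7.png

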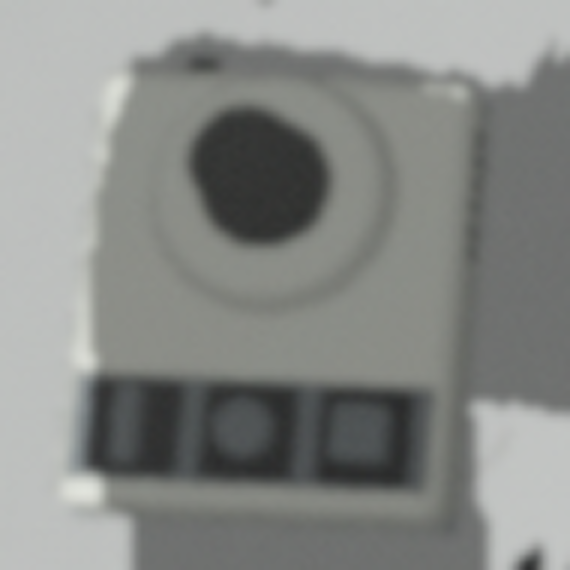

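All the keys look up. I'll hover over the tall vial with the fingers opening.

>>> {"op": "play_rows", "data": {"increments": [{"dx": -5, "dy": 40, "dz": 10, "rx": 0, "ry": -0.03, "rz": 0}, {"dx": -10, "dy": 80, "dz": 20, "rx": 0, "ry": -0.03, "rz": 0}, {"dx": -15, "dy": 120, "dz": 30, "rx": 0, "ry": -0.03, "rz": 0}, {"dx": -20, "dy": 155, "dz": 45, "rx": 0, "ry": -0.03, "rz": 0}, {"dx": -23, "dy": 180, "dz": 58, "rx": 0, "ry": -0.03, "rz": 0}, {"dx": -24, "dy": 183, "dz": 60, "rx": 0, "ry": -0.03, "rz": 0}, {"dx": -24, "dy": 183, "dz": 60, "rx": 0, "ry": -0.03, "rz": 0}], "fingers": 0.55}}

```text
t: 6.82
eef_pos: [404.8, -230.3, 299.4]
tcp_rot: [-3.141, 0.001, -0.002]
ft_force: [-0.2, 0.9, 1.1]
opening: 0.435
```

```bash
python3 - <<'E'
from h import *
w=cam("wrist"); cv2.imwrite("pics/w8.png",w[0][:,:,::-1])
p=proj(w,[404,-224.3,57]); print(p, proj(w,[404,-224.3,0]))
x0,y0=int(p[0])-20,int(p[1])-20
sub=w[0][y0:y0+40,x0:x0+40].astype(int); m=(sub[...,2]-sub[...,0]>12).astype(np.uint8)
n,l,st,c=cv2.connectedComponentsWithStats(m)
if n>1:
    k=1+np.argmax(st[1:,4]); q=c[k]+[x0,y0]; print(q,st[k],onz(w,q,57))
    z=np.array([273.1,215.7])
plan([404,-224,209],0)
E
```

```text
[264.99884667 226.66715511] [266.37698304 207.05462503]
[264.92156863 226.7745098 ] [ 11  12  21  19 306] [ 403.91520198 -224.24131105   57.        ]
t 6.87 pos [ 405.  -229.3  300.1] rot [ 3.1415e+00  0.0000e+00 -6.0000e-04] F [-0.11  0.77  0.16] op 0.482 
 -> d [-1.  -5.3 91.1] r [ 0.    0.   -0.01] rows 2.2
```

View pics/w8.png

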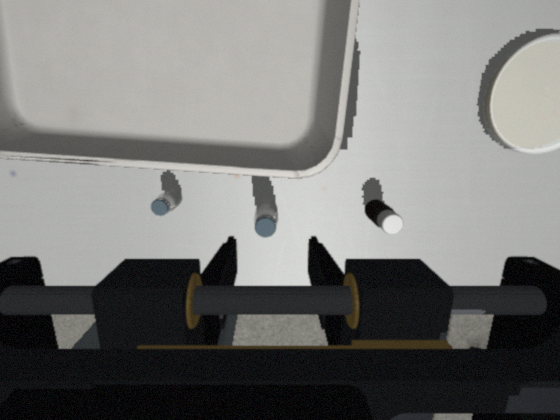

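The tall cap is at (265,227). Its ray at z = 57 hits (403.9,-224.2), which matches the earlier wrist view from another height. I'll centre and descend.

>>> {"op": "play_rows", "data": {"increments": [{"dx": -1, "dy": -5.3, "dz": 5, "rx": 0, "ry": 0, "rz": 0}, {"dx": -1, "dy": -5.3, "dz": 20, "rx": 0, "ry": 0, "rz": 0}, {"dx": -1, "dy": -5.3, "dz": 45, "rx": 0, "ry": 0, "rz": 0}, {"dx": -1, "dy": -5.3, "dz": 70, "rx": 0, "ry": 0, "rz": 0}, {"dx": -1, "dy": -5.3, "dz": 85, "rx": 0, "ry": 0, "rz": 0}, {"dx": -1, "dy": -5.3, "dz": 90, "rx": 0, "ry": 0, "rz": 0}, {"dx": -1, "dy": -5.3, "dz": 90, "rx": 0, "ry": 0, "rz": 0}]}}

```text
t: 7.45
eef_pos: [404.2, -222.7, 209.6]
tcp_rot: [-3.141, 0.002, 0.001]
ft_force: [0.1, 0.2, 0.2]
opening: 0.549
```

```bash
python3 - <<'E'
from h import *
w=cam("wrist"); cv2.imwrite("pics/w9.png",w[0][:,:,::-1])
plan([404,-224.2,210],0)
E
```

```text
t 7.5 pos [ 404.3 -223.   210.4] rot [-3.1414e+00  4.0000e-04  8.0000e-04] F [-0.12 -0.32 -0.29] op 0.554 
 -> d [-0.3  1.2  0.4] r [-0.    0.    0.01] rows 0.0
```

View pics/w9.png

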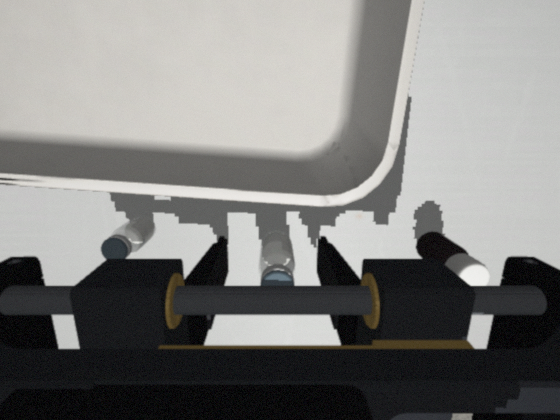

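The vial stands between the open fingers, at about (277,265) with the finger midline at 272. Closing.

>>> {"op": "play_rows", "data": {"increments": [{"dx": 0, "dy": 1.2, "dz": 0, "rx": 0, "ry": 0, "rz": 0}, {"dx": 0, "dy": 1.2, "dz": 0, "rx": 0, "ry": 0, "rz": 0}, {"dx": 0, "dy": 1.2, "dz": 0, "rx": 0, "ry": 0, "rz": 0}, {"dx": 0, "dy": 1.2, "dz": 0, "rx": 0, "ry": 0, "rz": 0}, {"dx": 0, "dy": 1.2, "dz": 0, "rx": 0, "ry": 0, "rz": 0}, {"dx": 0, "dy": 1.2, "dz": 0, "rx": 0, "ry": 0, "rz": 0}, {"dx": 0, "dy": 1.2, "dz": 0, "rx": 0, "ry": 0, "rz": 0}, {"dx": 0, "dy": 1.2, "dz": 0, "rx": 0, "ry": 0, "rz": 0}], "fingers": 0}}

```text
t: 8.17
eef_pos: [404.4, -224.3, 210.6]
tcp_rot: [3.142, 0.0, 0.001]
ft_force: [0.1, 0.0, 6.0]
opening: 0.197
```

>>> {"op": "play_rows", "data": {"increments": [{"dx": 0, "dy": 0, "dz": 0, "rx": 0, "ry": 0, "rz": 0}, {"dx": 0, "dy": 0, "dz": 0, "rx": 0, "ry": 0, "rz": 0}, {"dx": 0, "dy": 0, "dz": -5, "rx": 0, "ry": 0, "rz": 0}, {"dx": 0, "dy": 0, "dz": -20, "rx": 0, "ry": 0, "rz": 0}, {"dx": 0, "dy": 0, "dz": -45, "rx": 0, "ry": 0, "rz": 0}, {"dx": 0, "dy": 0, "dz": -70, "rx": 0, "ry": 0, "rz": 0}, {"dx": 0, "dy": 0, "dz": -85, "rx": 0, "ry": 0, "rz": 0}, {"dx": 0, "dy": 0, "dz": -90, "rx": 0, "ry": 0, "rz": 0}]}}

```text
t: 8.83
eef_pos: [404.4, -224.3, 302.9]
tcp_rot: [3.14, -0.003, 0.001]
ft_force: [0.1, 0.7, 0.0]
opening: 0.201
```

```bash
python3 - <<'E'
from h import *
w=cam("wrist"); cv2.imwrite("pics/w10.png",w[0][:,:,::-1])
plan([546.3,208.5,330],-0.15)
E
```

```text
t 8.88 pos [ 404.4 -224.3  302.5] rot [ 3.1397e+00 -2.4000e-03  7.0000e-04] F [ 0.06 -0.7   0.94] op 0.199 
 -> d [ 142.3 -432.7  -28. ] r [ 0.02 -0.02  1.44] rows 10.9
```

View pics/w10.png

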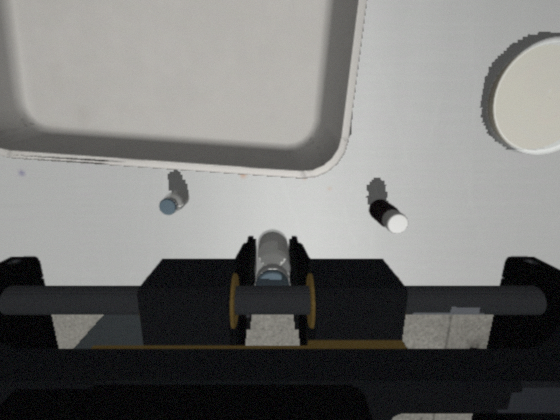

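Gripped (opening 0.199 is about 19 mm) and lifted, and both bystanders are still standing. Moving to the cup.

>>> {"op": "play_rows", "data": {"increments": [{"dx": 8, "dy": -35, "dz": -10, "rx": 0, "ry": 0, "rz": 0}, {"dx": 16, "dy": -70, "dz": -25, "rx": 0, "ry": 0, "rz": 0.2}, {"dx": 26, "dy": -108, "dz": -35, "rx": 0, "ry": 0, "rz": 0.4}, {"dx": 36, "dy": -146, "dz": -40, "rx": 0, "ry": 0, "rz": 0.6}, {"dx": 48, "dy": -184, "dz": -40, "rx": 0, "ry": 0, "rz": 0.8}, {"dx": 60, "dy": -222, "dz": -40, "rx": 0, "ry": 0, "rz": 1.0}, {"dx": 72, "dy": -260, "dz": -40, "rx": 0, "ry": 0, "rz": 1.2}, {"dx": 85, "dy": -298, "dz": -40, "rx": 0, "ry": 0, "rz": 1.44}]}}

```text
t: 9.55
eef_pos: [489.1, 75.9, 341.1]
tcp_rot: [3.14, -0.001, -0.151]
ft_force: [0.8, -0.7, -0.9]
opening: 0.202
```

```bash
python3 - <<'E'
from h import *
plan([546.3,208.5,335],-0.15)
E
```

```text
t 9.55 pos [489.1  75.9 341.1] rot [ 3.1398e+00 -1.2000e-03 -1.5100e-01] F [ 0.79 -0.73 -0.91] op 0.202 
 -> d [  36.6 -139.7    5.9] r [ 0.02 -0.01 -0.01] rows 3.5
```

>>> {"op": "play_rows", "data": {"increments": [{"dx": 10, "dy": -38, "dz": 0, "rx": 0.02, "ry": 0, "rz": 0}, {"dx": 20, "dy": -76, "dz": 0, "rx": 0.02, "ry": 0, "rz": 0}, {"dx": 29, "dy": -110, "dz": 0, "rx": 0.02, "ry": 0, "rz": 0}, {"dx": 35, "dy": -132, "dz": 3, "rx": 0.02, "ry": 0, "rz": 0}, {"dx": 36.5, "dy": -139.5, "dz": 6, "rx": 0.02, "ry": 0, "rz": 0}, {"dx": 36.5, "dy": -139.5, "dz": 6, "rx": 0.02, "ry": 0, "rz": 0}, {"dx": 36.5, "dy": -139.5, "dz": 6, "rx": 0.02, "ry": 0, "rz": 0}]}}

```text
t: 10.13
eef_pos: [545.8, 207.8, 333.7]
tcp_rot: [3.141, 0.001, -0.151]
ft_force: [-0.0, 0.7, -1.3]
opening: 0.203
```

```bash
python3 - <<'E'
from h import *
w=cam("wrist"); crop(w[0],130,0,300,300,2,"pics/w11.png")
s=cam("scene"); crop(s[0],145,150,105,140,4,"pics/s11.png")
t=cam("top"); crop(t[0],145,155,95,95,6,"pics/t11.png")
plan([546.3,208.5,311],-0.15)
E
```

```text
t 10.28 pos [546.  207.1 334.8] rot [-3.1416e+00 -6.0000e-04 -1.5240e-01] F [-0.04 -0.3  -0.03] op 0.198 
 -> d [ 0.1 -1.5 23.8] r [-0.   -0.01 -0.02] rows 0.6
```

View pics/w11.png

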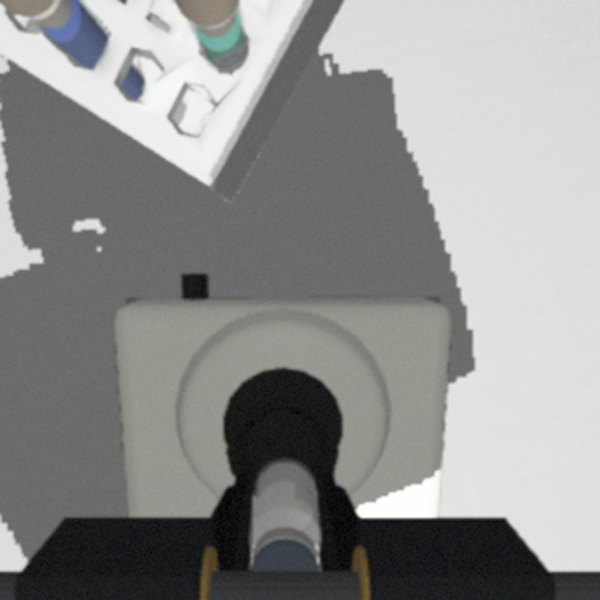

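View pics/s11.png

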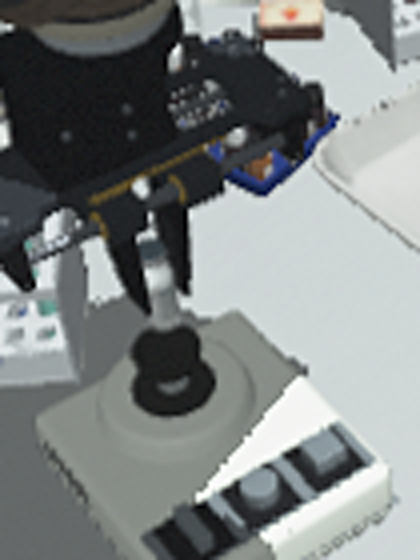

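View pics/t11.png

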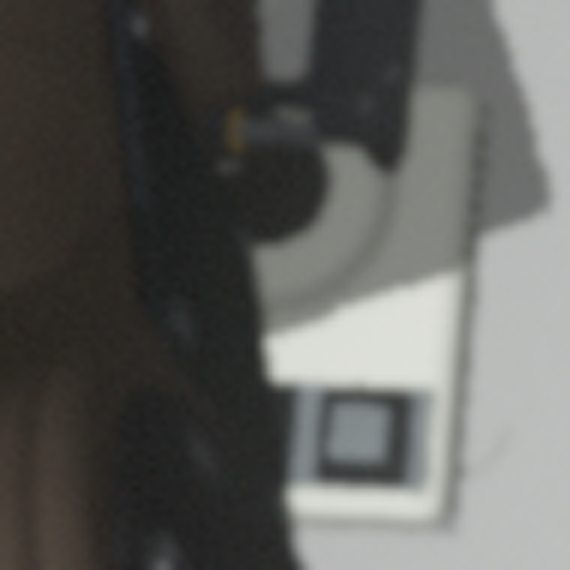

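The vial hangs over the cup in both views. In the wrist crop the foot is at about (285,462), and the rim is centred at u≈283 with its top at v≈368. I'll refit the rim from here and check the foot position.

```bash
python3 - <<'E'
from h import *
w=cam("wrist"); st=env.state(); R=Ro.from_euler('xyz',st["tcp_rot"]).as_matrix()
for dx in (-10,0,10): print("pred foot",dx,proj(w,st["eef_pos"]+R@[dx,0,210.6]).round(1)*1)
m=(w[0].sum(2)<150).astype(np.uint8)
pts=[]
u0=271
for v in range(175,212):
    r=m[v]; 
    if not r[u0]: continue
    a=u0
    while r[a-1]: a-=1
    b=u0
    while r[b+1]: b+=1
    if b-a<15: continue
    pts+=[onz(w,(a-.5,v),98)[:2],onz(w,(b+.5,v),98)[:2]]
pts=np.array(pts); 
A=np.c_[2*pts,np.ones(len(pts))]; s=np.linalg.lstsq(A,(pts**2).sum(1),rcond=None)[0]
print(len(pts),"rim",s[:2].round(1),np.sqrt(s[2]+s[:2]@s[:2]).round(1))
plan([546.3,208.5,311],-0.15)
E
```

```text
pred foot -10 [272.8 255.2]
pred foot 0 [272.8 241. ]
pred foot 10 [272.8 226.4]
50 rim [557.4 207.2] 20.9
t 10.33 pos [546.  207.1 335. ] rot [-3.1414e+00 -1.0000e-03 -1.5240e-01] F [ 1.01  0.28 -0.56] op 0.201 
 -> d [ 0.  -1.4 24. ] r [-0.   -0.01 -0.02] rows 0.6
```

From here the camera is behind the cup, so the outer arc is the boot at deck level. The faint line inside it is the rim's edge. Recomputing with that.

```bash
python3 - <<'E'
from h import *
w=cam("wrist")
crop(np.clip(w[0].astype(float)*5-60,0,255).astype(np.uint8),230,175,90,75,7,"pics/w12.png")
m=(w[0].sum(2)<150).astype(np.uint8)
for z in (66,70):
    pts=[]
    for v in range(175,212):
        r=m[v];a=b=271
        if not r[a]: continue
        while r[a-1]: a-=1
        while r[b+1]: b+=1
        if b-a>15: pts+=[onz(w,(a-.5,v),z)[:2],onz(w,(b+.5,v),z)[:2]]
    pts=np.array(pts);A=np.c_[2*pts,np.ones(len(pts))]; s=np.linalg.lstsq(A,(pts**2).sum(1),rcond=None)[0]
    print(z,s[:2].round(1),np.sqrt(s[2]+s[:2]@s[:2]).round(1))
for v in (203,204,205): print(v,onz(w,(271,v),98).round(1))
E
```

```text
66 [548.2 208.8] 24.0
70 [549.3 208.6] 23.7
203 [565.2 205.6  98. ]
204 [564.4 205.7  98. ]
205 [563.7 205.9  98. ]
```

View pics/w12.png

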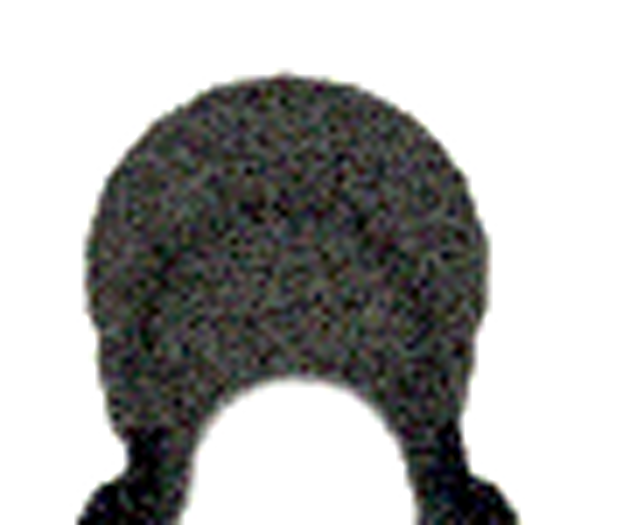

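The boot centre (548,209) and rim fit (546,208.5) agree, so I'm aiming at (547,208.5). I'll align, then lower into the cup mouth to just above the floor.

>>> {"op": "play_rows", "data": {"increments": [{"dx": 1, "dy": -1.4, "dz": 5, "rx": 0, "ry": 0, "rz": 0}, {"dx": 1, "dy": -1.4, "dz": 12, "rx": 0, "ry": 0, "rz": 0}, {"dx": 1, "dy": -1.4, "dz": 20, "rx": 0, "ry": 0, "rz": 0}, {"dx": 1, "dy": -1.4, "dz": 27, "rx": 0, "ry": 0, "rz": 0}, {"dx": 1, "dy": -1.4, "dz": 31, "rx": 0, "ry": 0, "rz": 0}, {"dx": 1, "dy": -1.4, "dz": 33, "rx": 0, "ry": 0, "rz": 0}, {"dx": 1, "dy": -1.4, "dz": 33, "rx": 0, "ry": 0, "rz": 0}, {"dx": 1, "dy": -1.4, "dz": 33, "rx": 0, "ry": 0, "rz": 0}]}}

```text
t: 11.05
eef_pos: [547.4, 208.6, 302.1]
tcp_rot: [-3.141, -0.001, -0.152]
ft_force: [-0.3, -0.0, -0.4]
opening: 0.204
```

```bash
python3 - <<'E'
from h import *
s=cam("scene"); crop(s[0],145,150,105,140,4,"pics/s13.png")
plan([547.2,208.5,292.6],-0.15)
E
```

```text
t 11.1 pos [547.4 208.6 302.3] rot [-3.1412e+00 -1.5000e-03 -1.5220e-01] F [0.22 0.4  0.17] op 0.198 
 -> d [-0.2  0.1  9.7] r [-0.   -0.01 -0.02] rows 0.2
```

View pics/s13.png

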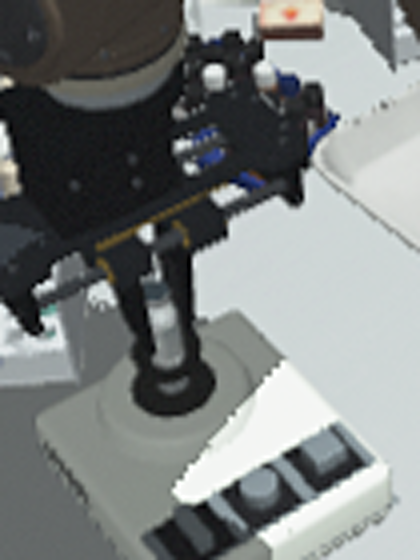

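The vial's foot is inside the cup mouth and there is no side force. Pressing down about 10 mm.

>>> {"op": "play_rows", "data": {"increments": [{"dx": 0, "dy": 0, "dz": 2, "rx": 0, "ry": 0, "rz": 0}, {"dx": 0, "dy": 0, "dz": 4, "rx": 0, "ry": 0, "rz": 0}, {"dx": 0, "dy": 0, "dz": 6, "rx": 0, "ry": 0, "rz": 0}, {"dx": 0, "dy": 0, "dz": 8, "rx": 0, "ry": 0, "rz": 0}, {"dx": 0, "dy": 0, "dz": 9.5, "rx": 0, "ry": 0, "rz": 0}, {"dx": 0, "dy": 0, "dz": 10, "rx": 0, "ry": 0, "rz": 0}, {"dx": 0, "dy": 0, "dz": 10, "rx": 0, "ry": 0, "rz": 0}, {"dx": 0, "dy": 0, "dz": 10, "rx": 0, "ry": 0, "rz": 0}]}}

```text
t: 11.77
eef_pos: [547.5, 208.6, 292.5]
tcp_rot: [-3.141, -0.002, -0.152]
ft_force: [0.8, 0.8, 4.7]
opening: 0.203
```

```bash
python3 - <<'E'
from h import *
s=cam("scene"); crop(s[0],145,190,105,110,5,"pics/s14.png")
w=cam("wrist"); crop(w[0],130,100,300,220,2.5,"pics/w14.png")
plan([547.2,208.5,292.6],-0.15)
E
```

```text
t 11.87 pos [547.5 208.6 292.6] rot [-3.1408e+00 -2.2000e-03 -1.5220e-01] F [0.12 0.71 4.35] op 0.199 
 -> d [-0.3  0.2 -0. ] r [-0.01 -0.02 -0.02] rows 0.0
```

View pics/s14.png

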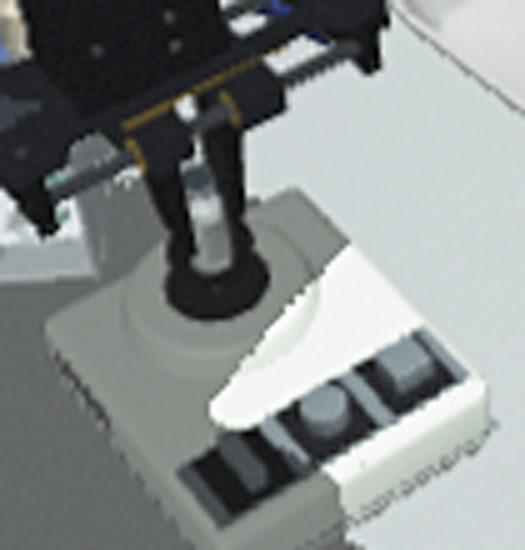

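View pics/w14.png

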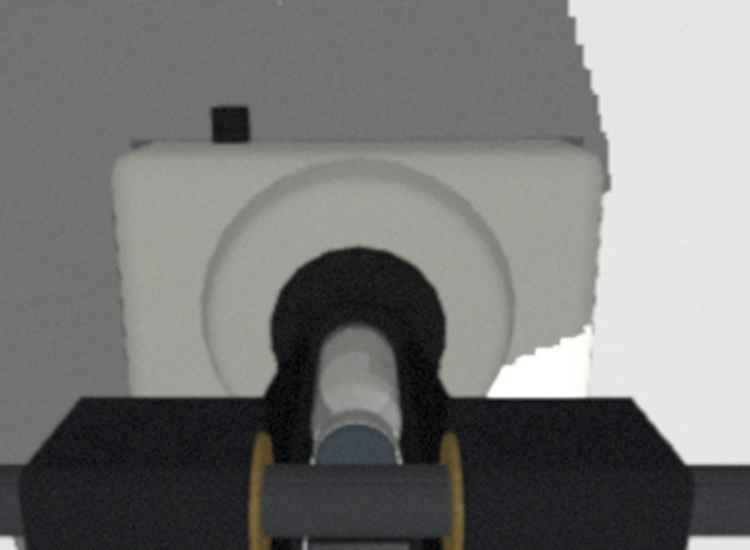

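The vial stands upright on the cup floor. Force is about 4.5 N, against 6 N at half-way, while geometry gives about 7 mm. I'll press 1 mm more and average the readings.

>>> {"op": "play_rows", "data": {"increments": [{"dx": 0, "dy": 0, "dz": 1, "rx": 0, "ry": 0, "rz": 0}, {"dx": 0, "dy": 0, "dz": 1, "rx": 0, "ry": 0, "rz": 0}, {"dx": 0, "dy": 0, "dz": 1, "rx": 0, "ry": 0, "rz": 0}, {"dx": 0, "dy": 0, "dz": 1, "rx": 0, "ry": 0, "rz": 0}, {"dx": 0, "dy": 0, "dz": 1, "rx": 0, "ry": 0, "rz": 0}, {"dx": 0, "dy": 0, "dz": 1, "rx": 0, "ry": 0, "rz": 0}]}}

```text
t: 12.37
eef_pos: [547.5, 208.6, 291.8]
tcp_rot: [-3.141, -0.002, -0.152]
ft_force: [-0.6, 0.4, 5.3]
opening: 0.204
```

```bash
python3 - <<'E'
from h import *
F=[]
for i in range(10):
    s=cam("scene"); st=env.state(); F.append(st["ft_force"])
print(np.mean(F,0).round(2),np.std(F,0).round(2))
t=cam("top"); w=cam("wrist")
cv2.imwrite("pics/t15.png",t[0][:,:,::-1]);crop(s[0],145,190,105,110,5,"pics/s15.png")
# boot & rim edge columns, vial foot far edge in wrist view
g=w[0].sum(2)
print(g[195:250:1,272])
plan([547.2,208.5,292.6],-0.15)
E
```

```text
[-0.63  0.26  5.53] [0.36 0.34 0.62]
[482 470 468 387 173  75  80  90  79  74  63  82  86  67  76  90  80  89
  83  69  64  81  80  73  60  52  54  62  88  63  72  64  77 107 169 209
 274 333 335 341 347 347 343 359 353 371 398 402 402 395 404 405 409 396
 406]
t 12.97 pos [547.5 208.6 291.8] rot [-3.1407e+00 -2.5000e-03 -1.5220e-01] F [-0.81 -0.02  5.69] op 0.199 
 -> d [-0.3  0.2 -0.8] r [-0.01 -0.02 -0.02] rows 0.0
```

View pics/t15.png

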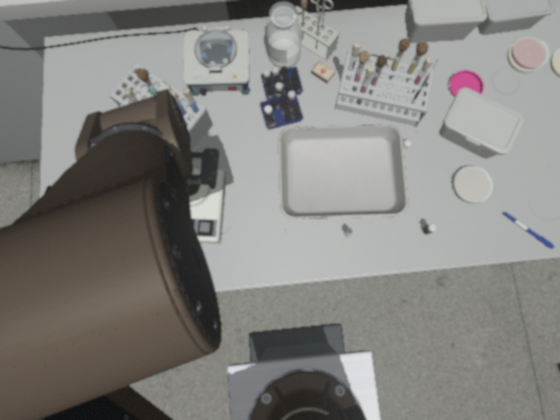

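View pics/s15.png

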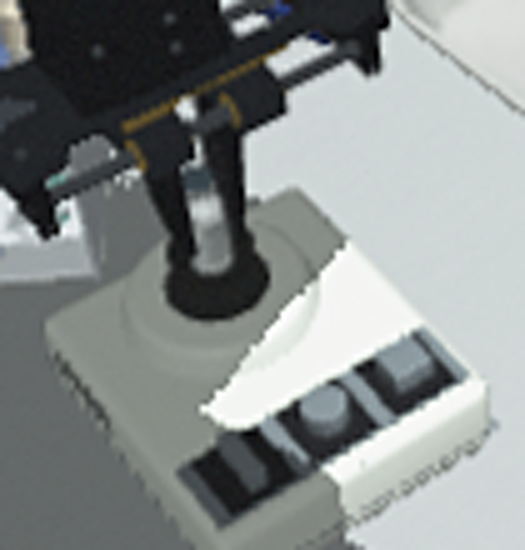

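The mean force is 5.5 N, which the spring law puts at about 6 mm. Geometry gives about 8 mm. The foot edge is still at image row 229, so the vial has not slipped. The keys are up, and the short vial (348,231) and dark bottle (429,228) are in place. Handing in.

```bash
python3 - <<'E'
from h import *
print(env.job_done()); s=env.state(); print(s["t"],s["eef_pos"].round(1),s["ft_force"].round(1),round(s["opening"],3))
E
```

```text
the job is handed in; nothing more can be done
None
the job is handed in; nothing more can be done
```

I pressed the round key and then the square key, and left the bar key alone. Then I gripped the tall vial, stood it upright in the cup and pressed the cup about half-way. I handed the job in at about 13 s with the vial still gripped; no verdict was reported.

- **Keys:** the round key bottomed at about 14 N and the square key at about 18 N. The round key was seen back up before the square press, and all three keys look up in the last picture.
- **Cup depth:** two estimates disagree slightly. The mean push of 5.5 N puts the cup about 6 mm down by the spring figures, while the arm height gives about 8 mm. Both are inside the 3.5 to 10.5 mm window.
- **Grip:** the opening holds at 0.20 (about 19 mm), and the vial has not slipped in the fingers. By the arm height, the fingertips are about 10 mm above the cup rim.
- **Bystanders:** the short vial and the dark bottle still stand where they were.

One move call was refused as invalid at the start, and nothing moved. It left out `rx` and `ry`; the next call, with all six values in each row, was accepted. One fit of the cup rim came out about 11 mm off because it took the rubber base of the cup for the rim; I corrected it before lowering the vial.

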